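# Roll the sheave into its berth and bed it on the rubber stop

### The arm

A 6-joint arm with a two-finger parallel gripper is mounted at the origin on the work surface. World frame = base frame: x ahead of the robot, y to its left, z up, the work surface at z = 0. Lengths are in mm, angles in rad, forces in N, time in s.
With the tool pointing down it reaches from about 325 to 900 mm from the base axis. Payload 6.1 kg.
Tool frame: the origin (TCP) lies between the finger pads; the fingertips stand arm.finger_overhang ahead of it and the grasp point (between the pads) lies 2 mm behind it (arm.finger_overhang is the distance from the TCP to the fingertips, in mm); z points along the fingers, y is the direction in which the jaws open and shut (so a half turn about z gives the same grasp; the last joint's range is limited). The gripper opens to 87 mm and grips with 3 to 60 N. Pads are 19 mm wide; open, the fingers measure 117 mm over their backs; the gripper's body (75 mm by 190 mm) begins 51 mm behind the grasp point.
Start: joints at [1.067, 0.22, 1.526, -0, 1.395, -0.126], TCP at [230.546, 580.917, 239.538] pointing down, gripper open.
Joint ranges: [-2.98, 2.98], [-0.91, 2.08], [0.09, 2.57], [-1.24, 4.39], [0.2, 2.65], [-2.68, 2.68]. Speed limits (rad/s): [2.57, 2.57, 3.01, 3.14, 3.14, 3.14].

### API

Orientations are given as a unit quaternion [x, y, z, w].
In Python, from rig import arm gives the robot as it stands. The module is installed in compiled form; this text tells all that it offers.
- The arm moves only by the tool move_arm, never from a script. Its argument "deltas" is a list of rows, each an object with "linear": the shift along the world's x, y, z in mm, a list of three; "delta_rot": the turn, a rotation vector about the world's x, y, z in rad, a list of three; "fingers": the finger opening in mm, from 0 to 87. In form: [{"linear": [tx, ty, tz], "delta_rot": [rx, ry, rz], "fingers": fingers}, ...]. A call has 1 to 10 rows; each row is the pose to reach, as a shift and turn from the pose commanded when the call began; what a row does not reach only later rows make up. A row lasts 1/8 s, in which the tool goes at most 62.5 mm and 10.7 degrees, less where a joint would pass 70% of its speed; a pose out of reach is approached as far as the arm can. A call with a gripper value outside its range is refused whole. The fingers move at their own pace and stop on an object; the grip force is fixed at half the most. Time passes only in rows, so rows that repeat a pose let the fingers close. It gives the time, the measured TCP pose, the force and the opening at its end, in the units of the state.
- arm.state(): the state, without advancing time (a new reading comes with each control period).
- arm.snapshot(name): name is "side" or "top" or "wrist"; returns a dict with "image" (384x512x3 uint8, blue, green, red), "intrinsics" (3x3 intrinsics, pixels), "origin" and "orientation" of the camera in the world; the wrist camera has in their place "tool_from_camera" (4x4, takes a point from camera to tool coordinates, whose origin is the TCP and whose axes are the flange's). Camera axes: x right, y up, looking along -z (the intrinsics and any distortion apply to the point x, -y, -z); pixel columns grow to the right and rows downward; lengths in mm; the calibration is good to about 2 mm. A picture is of the moment at which its call begins: read the wrist's pose just before it. There is no depth.
- arm.finish_job(): hands the job in, once; it reports no verdict.
The state is a dict: "time_s": time; "qpos": joint angles; "joint_velocities": joint speeds; "tau": joint torques, N m; "ee_pos": TCP position; "tcp_rot": TCP orientation; "ft_force": force on the tool from outside, world axes, zero at the start; "moment": the same for the moment, N m; "finger_gap": finger opening in mm.
Only numpy, scipy, OpenCV 4.12 (cv2) and the standard library are available. Lean on these libraries where they do the work, as an engineer would, in place of code of your own. Each camera call takes 0.05 s, during which the arm holds its last target.

### The job

Roll the orange sheave along the shelf on its rim, never lifted, tipped or dragged, over the yellow sill into the mouth of its blue berth (the white mark that starts on top must by then have turned to the lower half). Push it on from behind to the rubber stop pad and bed it there with a firm, steady push of about 12 N for a second, never as hard as 20 N, then let go and leave it standing in the berth. Leave the other things on the shelf where they are.

Things in the scene. Friction and masses are not known exactly. Their poses are not given: they have to be found in the camera images.
- wheel: Orange grooved sheave, 90 mm diameter, 30 mm thick over its two rims, about 350 g, standing on its rim. A brass axle of 14 mm diameter stands 2 mm proud of each side (34 mm over its ends). Origin at the hub centre, 45 mm up. y is the axle; z points along the white mark, up at the start, and turns as it rolls; x at the start points within 0.12 rad of the way to roll. It rolls freely.
- wheel_axle (a point): Hub centre of the wheel, same point as its origin. Pinching the axle ends lightly (3 to 6 N) while pressing down a little lets the wheel turn as it is led along; a hard pinch, lifting, or a finger rubbing the rim from behind, can make it drag without turning. Dragging takes up to about 4 N.
- berth: Blue berth fixed to the shelf. Origin on the shelf under the middle of the yellow sill; x points in (rolling direction), z up. Walls 6 mm thick, 40 mm apart inside: 24 mm high from x = 0 to 50 mm, then 88 mm high (clear plastic, blue rim) to 145 mm, so there the wheel can only be pushed from behind. Guides 24 mm high flare to 63 mm inside at x = -42 mm. Feet 3 mm thick, out to y = +-47 mm.
- sill (a point): Top of the yellow sill across the berth's mouth, 4 mm wide, 2.5 mm high, axes as the berth's. The wheel must climb over it, rising 2.5 mm, and is then kept in by it. Pushed at the rim from behind it may jam on the sill. The wheel starts 90 to 130 mm before it, within 8 mm of the berth's centre line.
- stop: Steel stop bracket fixed at the berth's inner end, 44 mm wide, 62 mm high; origin on the shelf in the middle of its 12 mm plate, 157 mm from the berth's origin along its x; axes as the berth's. It carries a black rubber pad, 26 mm diameter, at 45 mm height, facing the sill. Bedding takes over 5 N on the pad for half a second; 20 N is too much.
- stop_mid (a point): Point on the stop bracket 45 mm above its origin, on the pad's axis. The pad is on a screw set differently each time and not measured: its face stands 18 to 32 mm before this point (so the hub is 80 to 94 mm past the sill when the rim touches) and must be found by feel. It hardly yields: force rises within a millimetre.
- float_case: Bystander: blue plastic float case, 100 x 160 x 43 mm; origin under its centre.
- tumbler: Bystander: empty glass tumbler, 74 mm across, 95 mm high; origin under its centre.
- rod_tip: Bystander: bamboo rod tip section, 350 mm long, 16 mm wide, lying along its x axis; origin under its middle.
- sharpener: Bystander: hinged steel hook sharpener tube, 150 mm long, 20 mm thick, lying along its x axis; origin under its hinge.
- old_sheave: Bystander: worn grey sheave lying flat, 74 mm across, 30 mm high; origin under its centre.

How it is judged (in metres and radians):
On the way, in this order (a step that is already met when the one before it is completed fails the run):
1. the wheel has rolled over the sill into the berth, standing, its white mark turned to the lower half (x of wheel in the frame of berth between 0.012 and 0.065 m and angle between wheel's own z axis and vertical above 1.57 rad).
2. the wheel is pressed on the rubber stop pad with 5 to 20 N for half a second (contact force between wheel and stop between 5 and 20 N), for 0.5 s.
At the end, for the whole second after the job is handed in: The wheel stands upright (within 0.17 rad) and at rest in the berth between its walls and beyond the sill (hub 12 to 100 mm past it, within 10 mm of the centre line), released (x of wheel in the frame of berth between 0.012 and 0.1 m and y of wheel in the frame of berth between -0.01 and 0.01 m and height (world z) of wheel below 0.05 m and angle between wheel's own y axis and vertical between 1.4 and 1.74 rad and linear speed of wheel below 0.02 m/s and contact force between wheel and the fingers below 0.05 N); the robot touches nothing.
It fails at once if the wheel is tipped more than 0.35 rad from upright (angle between wheel's own y axis and vertical below 1.22 rad or angle between wheel's own y axis and vertical above 1.92 rad).
It fails at once if the wheel is lifted (hub more than 12 mm above its rolling height) (height (world z) of wheel above 0.057 m).
It fails at once if the wheel is pressed on the stop with more than 20 N (contact force between wheel and stop above 20 N).
It fails at once if a bystander is moved by more than 15 mm (distance of any of float_case, tumbler, rod_tip, sharpener, old_sheave from where it was at the start of the episode above 0.015 m).
It also fails if it takes over 72 s, if anything falls off the work surface, if the arm or the gripper's body presses on something with over 40 N, if the wrist force passes 120 N, or if a joint passes its speed limit or range.

## Working session

There is one attempt and no reset: what is moved stays moved. The work goes in short steps, Python scripts to look and compute and a tool call to move; the robot and the scene stay as the last step left them, time stands still between calls to the robot, and variables do not carry over. Pictures are saved under pics/ and viewed, and the job is handed in when it is done.

Besides the shell and the picture viewer there is one more tool, called as name([rows], argument=value, ...), one row to a line, values as JSON. move_arm: Moves the arm, as the interface text tells. Its arguments: {"type":"object","properties":{"deltas":{"type":"array","items":{"type":"object","properties":{"linear":{"type":"array","items":{"type":"number"}},"delta_rot":{"type":"array","items":{"type":"number"}},"fingers":{"type":"number"}}}}},"required":["deltas"]}

```bash
mkdir -p pics; python3 - <<'E'
from rig import arm
import cv2,json
s=arm.state();print(s, arm.finger_overhang)
for n in("side","top","wrist"):
    d=arm.snapshot(n);cv2.imwrite(f"pics/{n}0.png",d["image"])
    print(n,{k:(v.tolist() if hasattr(v,'tolist') else v) for k,v in d.items() if k!="image"})
E
```

```text
{'time_s': 0.0, 'qpos': array([ 1.06690242e+00,  2.21196861e-01,  1.52759739e+00, -3.51944787e-05,
        1.39468388e+00, -1.26075070e-01]), 'joint_velocities': array([ 2.27702344e-03, -5.96339690e-04,  9.53569482e-04, -6.64673270e-05,
        7.97520859e-04, -7.25463253e-04]), 'tau': array([ 6.29163169e-04, -4.94612145e+01, -3.87371814e+01,  7.00876163e-02,
        5.70893730e-02, -1.45045792e-04]), 'ee_pos': array([230.2779367 , 580.41111732, 238.46260462]), 'tcp_rot': array([ 1.87784701e-01,  9.82209762e-01, -9.01725390e-04, -2.75592784e-04]), 'ft_force': array([-0.07612601, -0.41160212,  0.22890329]), 'moment': array([-0.00326173,  0.00055947, -0.05362549]), 'finger_gap': 87.09780846346959} 17.0
side {'intrinsics': [[382.90729789027426, 0.0, 260.23135010027613], [0.0, 382.90729789027426, 188.53178229073066], [0.0, 0.0, 1.0]], 'origin': [436.86422008793, -891.6590209261497, 1022.2005349681225], 'orientation': [0.3620173106804674, -0.026676945143599112, -0.08036615377380597, 0.9283173426652614]}
top {'intrinsics': [[396.8978238615637, 0.0, 247.51593605777643], [0.0, 396.8978238615637, 193.95784497233745], [0.0, 0.0, 1.0]], 'origin': [411.11638595034105, -2.844489866078968, 1147.9036684060666], 'orientation': [-0.051453866436778004, 0.05338301802357231, 0.7082472724045803, -0.7020602211682935]}
wrist {'intrinsics': [[294.9106597229109, 0.0, 256.3121414624649], [0.0, 294.9106597229109, 192.90962887430797], [0.0, 0.0, 1.0]], 'tool_from_camera': [[-0.000501022356471897, 0.9692810737457225, 0.2459551769224117, 68.0936393682678], [0.9999991339323544, 0.00018630142652573226, 0.0013028531451103893, 0.5233060514856502], [0.0012170090951035618, 0.24595561666714383, -0.9692803276239256, -146.73897574875292], [0.0, 0.0, 0.0, 1.0]]}
```

View pics/side0.png

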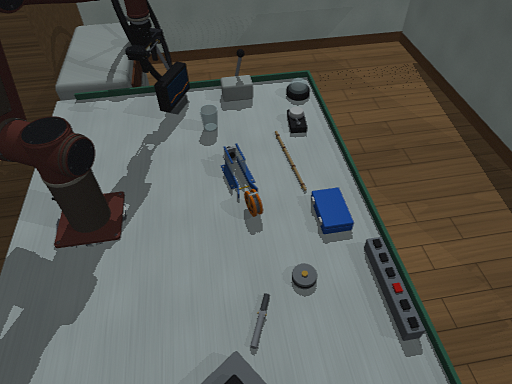

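View pics/top0.png

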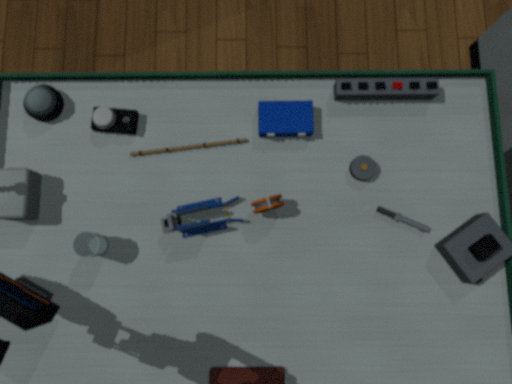

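View pics/wrist0.png

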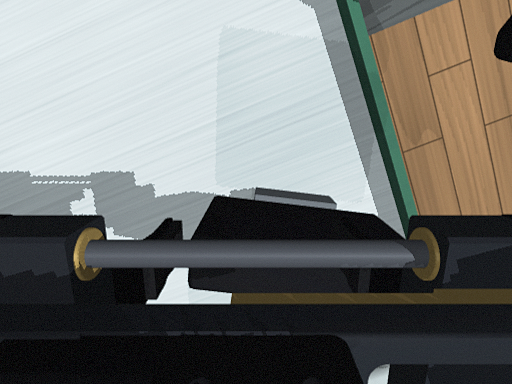

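```bash
python3 - <<'E'
import cv2
t=cv2.imread("pics/top0.png");cv2.imwrite("pics/top0z.png",cv2.resize(t[170:260,150:300],None,fx=5.3,fy=5.3,interpolation=cv2.INTER_CUBIC))
t=cv2.imread("pics/side0.png");cv2.imwrite("pics/side0z.png",cv2.resize(t[135:225,200:290],None,fx=6.6,fy=6.6,interpolation=cv2.INTER_CUBIC))
E
```

```text
(no output)
```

View pics/top0z.png

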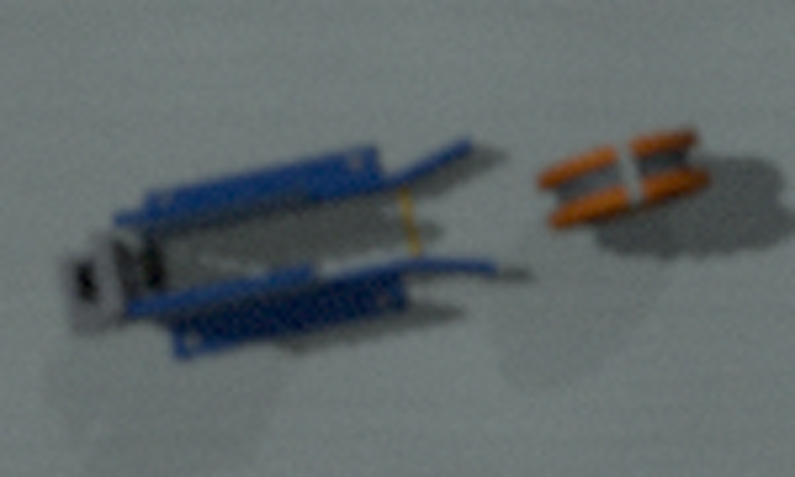

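View pics/side0z.png

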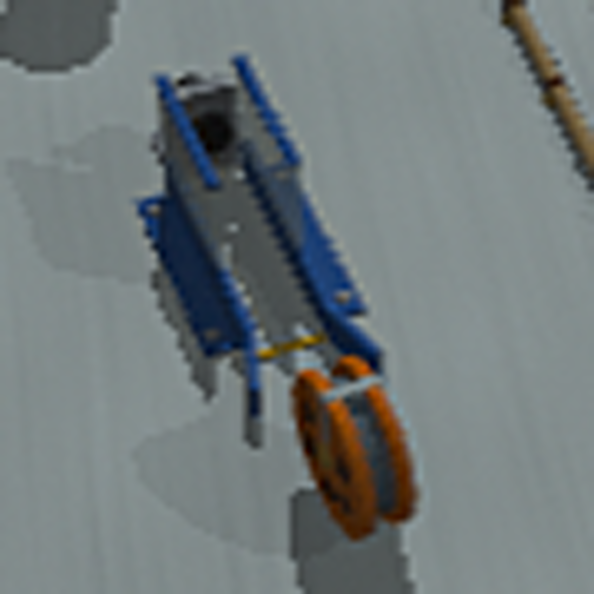

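```bash
cat > h.py <<'E'
import numpy as np
from scipy.spatial.transform import Rotation as R
def ray(d,u,v,o=None,Rm=None):
    K=d["intrinsics"]; p=np.linalg.inv(K)@[u,v,1]; c=np.array([p[0],-p[1],-1])
    if o is None:
        if "origin" in d: o=np.array(d["origin"]);Rm=R.from_quat(d["orientation"]).as_matrix()
    return o,Rm@c
def onz(d,u,v,z,o=None,Rm=None):
    o,r=ray(d,u,v,o,Rm); return o+r*(z-o[2])/r[2]
def wristpose(s,d):
    T=np.array(d["tool_from_camera"]);Q=R.from_quat(s["tcp_rot"]).as_matrix()
    return s["ee_pos"]+Q@T[:3,3],Q@T[:3,:3]
def proj(d,P,o=None,Rm=None):
    if o is None: o=np.array(d["origin"]);Rm=R.from_quat(d["orientation"]).as_matrix()
    c=Rm.T@(np.asarray(P)-o); q=d["intrinsics"]@np.array([c[0],-c[1],-c[2]]); return q[:2]/q[2]
E
python3 - <<'E'
from h import *
from rig import arm
import cv2
d=arm.snapshot("top")
f=lambda x,y,z:onz(d,150+(x+.5)/5.3-.5,170+(y+.5)/5.3-.5,z)
for n,x,y,z in [("sillA",405,190,2.5),("sillB",417,252,2.5),("wheel top",628,175,89),("rim fl",545,183,60),("rimbl",555,222,60),("rim fr",695,137,60),("rimbr",708,178,60),("wall up far",118,218,88),("wallup near",308,0,0),("gA",467,145,24),("gB",493,267,24),("wallA",395,188,24),("wallB",418,262,24),("farB",130,310,88),("farBn",310,270,88)]:
    print(n,f(x,y,z).round(1))
s=arm.snapshot("side")
g=lambda x,y,z:onz(s,200+(x+.5)/6.6-.5,135+(y+.5)/6.6-.5,z)
for n,x,y,z in [("sillA",325,340,2.5),("sillB",260,354,2.5),("wheeltop",350,385,89)]: print(n,g(x,y,z).round(1))
E
```

```text
sillA [549.1  56.    2.5]
sillB [515.   49.5   2.5]
wheel top [545.4 -61.6  89. ]
rim fl [545.2 -19.8  60. ]
rimbl [524.8 -24.8  60. ]
rim fr [568.8 -98.5  60. ]
rimbr [ 547.1 -104.8   60. ]
wall up far [525.8 196.9  88. ]
wallup near [656.4 110.1   0. ]
gA [570.7  21.5  24. ]
gB [504.7   7.9  24. ]
wallA [547.7  60.3  24. ]
wallB [507.7  48.   24. ]
farB [479.3 189.9  88. ]
farBn [498.6  99.6  88. ]
sillA [547.2  52.2   2.5]
sillB [510.5  48.2   2.5]
wheeltop [545.5 -60.2  89. ]
```

move_arm([
  {"linear": [334,-730,0],"delta_rot": [0,0,-0.983],"fingers": 87},
  {"linear": [334,-730,0],"delta_rot": [0,0,-0.983],"fingers": 87},
  {"linear": [334,-730,0],"delta_rot": [0,0,-0.983],"fingers": 87},
  {"linear": [334,-730,0],"delta_rot": [0,0,-0.983],"fingers": 87},
  {"linear": [334,-730,0],"delta_rot": [0,0,-0.983],"fingers": 87},
  {"linear": [334,-730,0],"delta_rot": [0,0,-0.983],"fingers": 87},
  {"linear": [334,-730,0],"delta_rot": [0,0,-0.983],"fingers": 87},
  {"linear": [334,-730,0],"delta_rot": [0,0,-0.983],"fingers": 87},
  {"linear": [334,-730,0],"delta_rot": [0,0,-0.983],"fingers": 87},
  {"linear": [334,-730,0],"delta_rot": [0,0,-0.983],"fingers": 87},
])

```text
time_s: 1.5
ee_pos: [491.2, 10.6, 239.9]
tcp_rot: [0.629, 0.777, 0.0, 0.0]
ft_force: [1.8, -0.2, 0.9]
finger_gap: 87.0
```

move_arm([
  {"linear": [73,-160,0],"delta_rot": [0,0,0],"fingers": 87},
  {"linear": [73,-160,0],"delta_rot": [0,0,0],"fingers": 87},
  {"linear": [73,-160,0],"delta_rot": [0,0,0],"fingers": 87},
  {"linear": [73,-160,0],"delta_rot": [0,0,0],"fingers": 87},
  {"linear": [73,-160,0],"delta_rot": [0,0,0],"fingers": 87},
])

```text
time_s: 2.12
ee_pos: [563.2, -147.1, 239.1]
tcp_rot: [0.629, 0.777, 0.0, -0.001]
ft_force: [-0.1, 0.4, 0.1]
finger_gap: 87.0
```

```bash
python3 - <<'E'
from rig import arm
from h import *
import cv2
s=arm.state();d=arm.snapshot("wrist");cv2.imwrite("pics/w1.png",d["image"])
print(s["time_s"],s["ee_pos"],s["tcp_rot"],s["ft_force"])
import pickle;pickle.dump((s,d),open("w1.pkl","wb"))
E
```

```text
2.125 [ 563.15092017 -147.08714804  239.06956092] [ 6.29325253e-01  7.77141729e-01  1.33743354e-05 -6.77710986e-04] [-0.07019195  0.43227699  0.13220337]
```

View pics/w1.png

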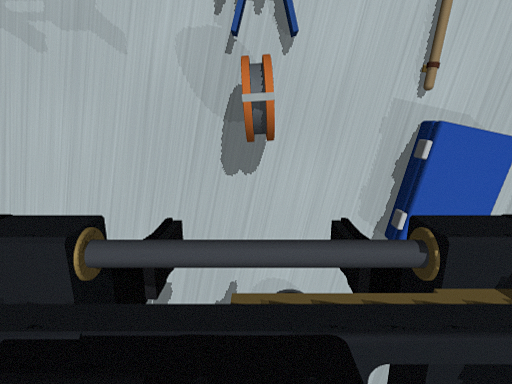

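move_arm([
  {"linear": [-19,88,0],"delta_rot": [0,0,0],"fingers": 87},
  {"linear": [-19,88,0],"delta_rot": [0,0,0],"fingers": 87},
  {"linear": [-19,88,0],"delta_rot": [0,0,0],"fingers": 87},
  {"linear": [-19,88,0],"delta_rot": [0,0,0],"fingers": 87},
])

```text
time_s: 2.68
ee_pos: [544.6, -59.0, 239.9]
tcp_rot: [0.628, 0.778, 0.0, 0.001]
ft_force: [-0.8, -0.1, -0.1]
finger_gap: 87.2
```

```bash
python3 - <<'E'
from rig import arm
from h import *
import cv2
s=arm.state();d=arm.snapshot("wrist");cv2.imwrite("pics/w2.png",d["image"])
print(s["time_s"],s["ee_pos"],s["tcp_rot"],s["ft_force"])
import pickle;pickle.dump((s,d),open("w2.pkl","wb"))
cv2.imwrite("pics/w2z.png",cv2.resize(d["image"][0:210,150:400],None,fx=2.8,fy=2.8,interpolation=cv2.INTER_CUBIC))
w=cv2.imread("pics/w1.png");cv2.imwrite("pics/w1z.png",cv2.resize(w[0:180,200:320],None,fx=3.3,fy=3.3,interpolation=cv2.INTER_CUBIC))
E
```

```text
2.675 [544.59232167 -58.99450557 239.94893014] [6.28491509e-01 7.77816283e-01 8.30393594e-06 5.03945056e-04] [-0.75263323 -0.14127452 -0.10598394]
```

View pics/w2z.png

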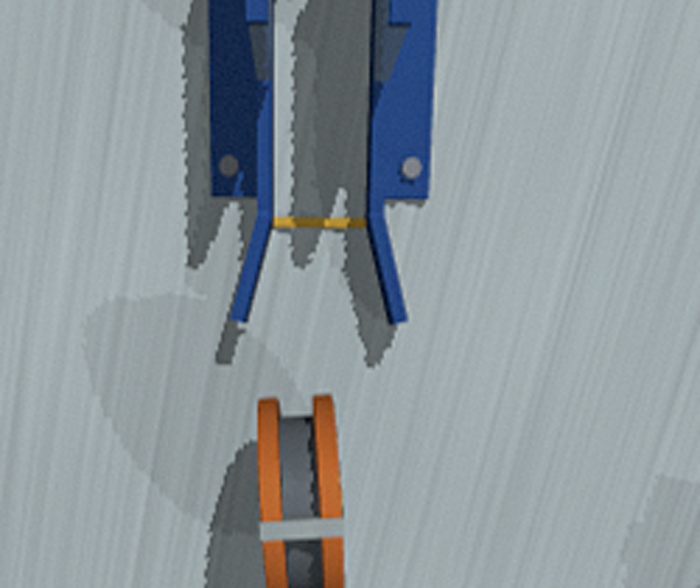

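View pics/w1z.png

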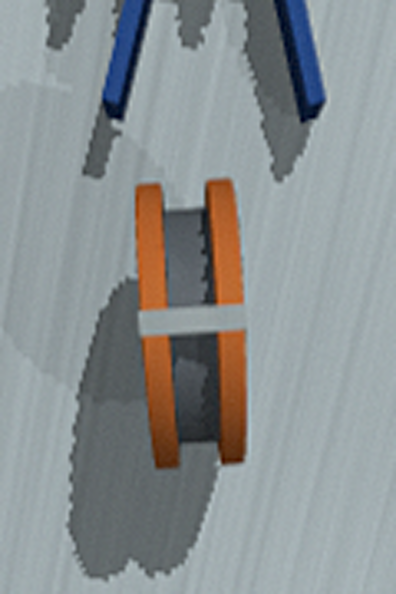

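```bash
python3 - <<'E'
from h import *
import pickle
def mk(fn,sc,ox):
    s,d=pickle.load(open(fn,"rb"));o,Rm=wristpose(s,d)
    return lambda x,y,z:onz(d,ox+(x+.5)/sc-.5,(y+.5)/sc-.5,z,o,Rm)[:2]
a=mk("w1.pkl",3.3,200);b=mk("w2.pkl",2.8,150)
def p(n,v):print(n,v.round(1))
m1=[a(140,324,90),a(247,319,90)];m2=[b(261,531,90),b(344,527,90)]
for m in(m1,m2):
    v=m[1]-m[0];print("mark",np.round((m[0]+m[1])/2,1),np.linalg.norm(v),"roll dir",np.degrees(np.arctan2(v[0],-v[1]))+0, v)
s=[b(273,222,2.5),b(367,222,2.5)];v=s[1]-s[0];print("sill",np.round((s[0]+s[1])/2,1),np.linalg.norm(v),v)
for n,q in [("gL",(247,322,24)),("gR",(390,322,24)),("bendL",(273,213,24)),("bendR",(368,213,24)),("wL",(275,100,24)),("wR",(366,100,24)),("footL",(211,196,3)),("footR",(428,198,3)),("guideL lower w1",(0,0,0))]:p(n,b(*q))
E
```

```text
mark [545.8 -61.5] 31.032773921521727 roll dir 104.51454443913187 [30.04233348  7.77761251]
mark [545.8 -62. ] 30.69733681731648 roll dir 104.93351518942005 [29.66054974  7.91064326]
sill [529.  54.] 41.07648804441865 [40.16508292  8.60488141]
gL [507.4   6. ]
gR [566.7  18.7]
bendL [509.4  50.8]
bendR [547.6  59. ]
wL [501.7  92.3]
wR [537.1  99.9]
footL [480.6  54.4]
footR [572.7  73.3]
guideL lower w1 [380.9 110.9]
```

move_arm([
  {"linear": [1,-3,-60],"delta_rot": [0,0,0.045],"fingers": 87},
  {"linear": [1,-3,-120],"delta_rot": [0,0,0.045],"fingers": 70},
  {"linear": [1,-3,-165],"delta_rot": [0,0,0.045],"fingers": 60},
  {"linear": [1,-3,-190],"delta_rot": [0,0,0.045],"fingers": 55},
  {"linear": [1,-3,-193],"delta_rot": [0,0,0.045],"fingers": 50},
  {"linear": [1,-3,-193],"delta_rot": [0,0,0.045],"fingers": 45},
  {"linear": [1,-3,-193],"delta_rot": [0,0,0.045],"fingers": 40},
  {"linear": [1,-3,-193],"delta_rot": [0,0,0.045],"fingers": 40},
])

```text
time_s: 3.72
ee_pos: [546.6, -62.7, 48.0]
tcp_rot: [0.611, 0.791, 0.0, 0.001]
ft_force: [0.3, 0.4, 0.8]
finger_gap: 41.3
```

```bash
cat > look.py <<'E'
from rig import arm
import cv2,sys
n=sys.argv[1]
s=arm.state();print(s["time_s"],s["ee_pos"].round(2),s["ft_force"].round(2),s["moment"].round(3),round(s["finger_gap"],3), s["tcp_rot"].round(4))
if len(sys.argv)>2:
  import numpy as np
  t=arm.snapshot("top")["image"][170:260,150:300]; u=arm.snapshot("side")["image"][135:225,200:290]
  t=cv2.resize(t,(600,360),interpolation=cv2.INTER_CUBIC);u=cv2.resize(u,(560,560),interpolation=cv2.INTER_CUBIC)
  cv2.imwrite(f"pics/{n}_t.png",t);cv2.imwrite(f"pics/{n}_s.png",u)
cv2.imwrite(f"pics/{n}_w.png",arm.snapshot("wrist")["image"])
E
python3 look.py a x
```

```text
3.725 [546.6  -62.73  47.95] [0.3  0.44 0.81] [-0.101  0.037  0.016] 41.295 [6.114e-01 7.913e-01 5.000e-04 1.100e-03]
```

View pics/a_w.png

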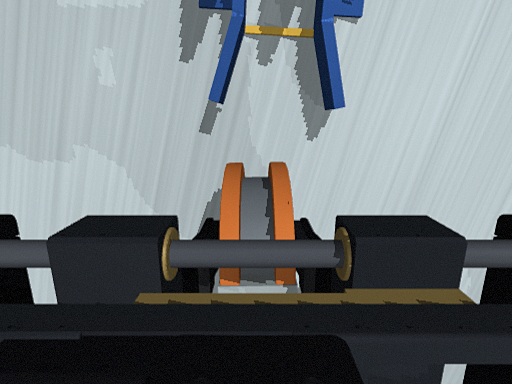

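View pics/a_s.png

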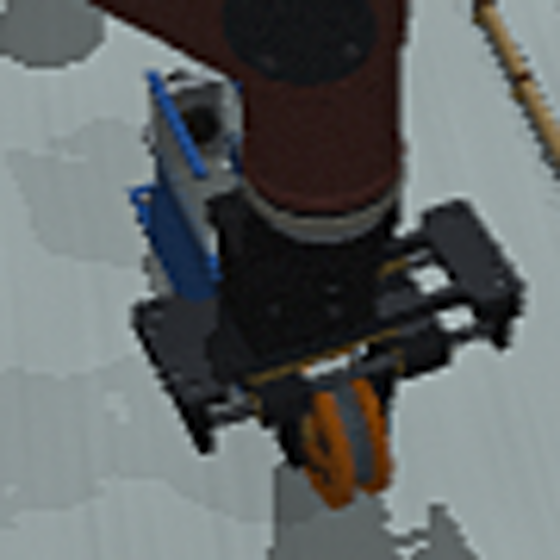

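View pics/a_t.png

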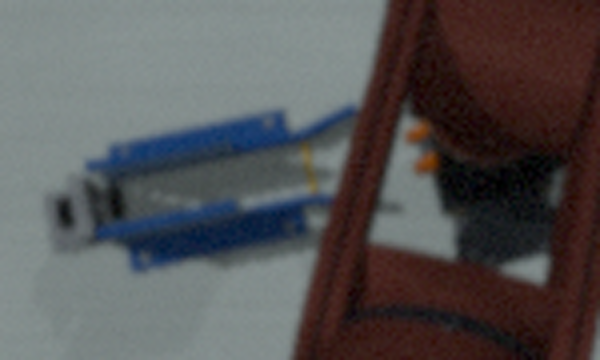

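move_arm([
  {"linear": [0,0,0],"delta_rot": [0,0,0],"fingers": 37},
  {"linear": [0,0,0],"delta_rot": [0,0,0],"fingers": 35.5},
  {"linear": [0,0,0],"delta_rot": [0,0,0],"fingers": 34.5},
  {"linear": [0,0,0],"delta_rot": [0,0,0],"fingers": 34.5},
  {"linear": [0,0,0],"delta_rot": [0,0,0],"fingers": 34.5},
])

```text
time_s: 4.5
ee_pos: [545.9, -62.4, 46.7]
tcp_rot: [0.611, 0.791, 0.0, 0.0]
ft_force: [1.0, 0.5, 0.3]
finger_gap: 34.7
```

```bash
python3 look.py b
```

```text
4.5 [545.89 -62.44  46.72] [1.01 0.5  0.32] [-0.012 -0.123  0.017] 34.696 [6.115e-01 7.913e-01 2.000e-04 3.000e-04]
```

move_arm([
  {"linear": [0,0,0],"delta_rot": [0,0,0],"fingers": 33.7},
  {"linear": [0,0,0],"delta_rot": [0,0,0],"fingers": 33.7},
  {"linear": [0,0,0],"delta_rot": [0,0,-0.03],"fingers": 33.7},
  {"linear": [0,0,0],"delta_rot": [0,0,-0.06],"fingers": 33.7},
  {"linear": [0,0,0],"delta_rot": [0,0,-0.09],"fingers": 33.7},
  {"linear": [0,0,0],"delta_rot": [0,0,-0.108],"fingers": 33.7},
  {"linear": [0,0,0],"delta_rot": [0,0,-0.108],"fingers": 33.7},
])

```text
time_s: 5.42
ee_pos: [545.7, -62.5, 46.7]
tcp_rot: [0.653, 0.757, -0.0, 0.0]
ft_force: [1.7, 0.3, 3.4]
finger_gap: 33.9
```

```bash
python3 look.py c
```

```text
5.425 [545.68 -62.54  46.66] [1.72 0.26 3.42] [-0.222 -0.227  0.05 ] 33.912 [ 6.534e-01  7.570e-01 -0.000e+00  1.000e-04]
```

View pics/c_w.png

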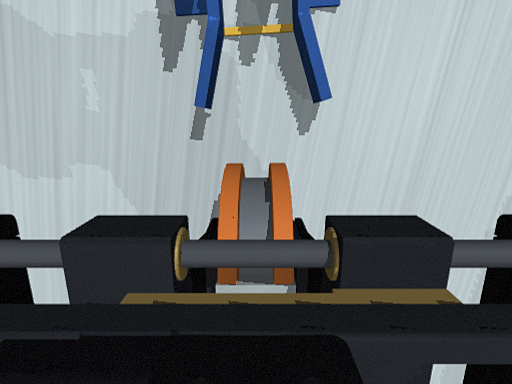

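move_arm([
  {"linear": [-0.7,5,-0.5],"delta_rot": [0,0,0],"fingers": 33.7},
  {"linear": [-1.5,10,-0.5],"delta_rot": [0,0,0],"fingers": 33.7},
  {"linear": [-2.2,15,-0.5],"delta_rot": [0,0,0],"fingers": 33.7},
  {"linear": [-3,20,-0.5],"delta_rot": [0,0,0],"fingers": 33.7},
  {"linear": [-3,20,-0.5],"delta_rot": [0,0,0],"fingers": 33.7},
])

```text
time_s: 6.1
ee_pos: [542.4, -41.8, 45.9]
tcp_rot: [0.653, 0.757, 0.0, -0.0]
ft_force: [1.8, 0.5, 0.6]
finger_gap: 33.8
```

```bash
python3 look.py d
```

```text
6.1 [542.4  -41.75  45.88] [1.77 0.46 0.64] [ 0.02  -0.39   0.011] 33.844 [ 6.530e-01  7.573e-01  1.000e-04 -2.000e-04]
```

View pics/d_w.png

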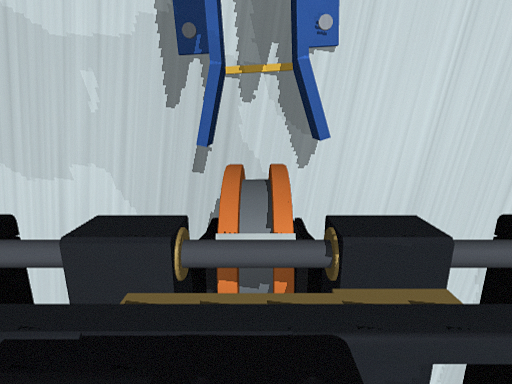

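move_arm([
  {"linear": [-0.8,7,0],"delta_rot": [0,0,0],"fingers": 33.7},
  {"linear": [-1.6,14,0],"delta_rot": [0,0,0],"fingers": 33.7},
  {"linear": [-2.4,21,0],"delta_rot": [0,0,0],"fingers": 33.7},
  {"linear": [-3.2,28,0],"delta_rot": [0,0,0],"fingers": 33.7},
  {"linear": [-4,35,0],"delta_rot": [0,0,0],"fingers": 33.7},
  {"linear": [-4.8,42,0],"delta_rot": [0,0,0.01],"fingers": 33.7},
  {"linear": [-5.6,49,0],"delta_rot": [0,0,0.025],"fingers": 33.7},
  {"linear": [-6.4,56,0],"delta_rot": [0,0,0.045],"fingers": 33.7},
  {"linear": [-7.4,62,0],"delta_rot": [0,0,0.063],"fingers": 33.7},
  {"linear": [-7.4,62,0],"delta_rot": [0,0,0.063],"fingers": 33.7},
])

```text
time_s: 7.4
ee_pos: [534.9, 20.2, 45.8]
tcp_rot: [0.629, 0.778, -0.0, -0.0]
ft_force: [-0.4, -0.2, -3.1]
finger_gap: 33.9
```

```bash
python3 look.py e x
```

```text
7.4 [534.86  20.16  45.8 ] [-0.41 -0.18 -3.08] [-0.081  0.039 -0.091] 33.873 [ 6.287e-01  7.776e-01 -1.000e-04 -3.000e-04]
```

View pics/e_w.png

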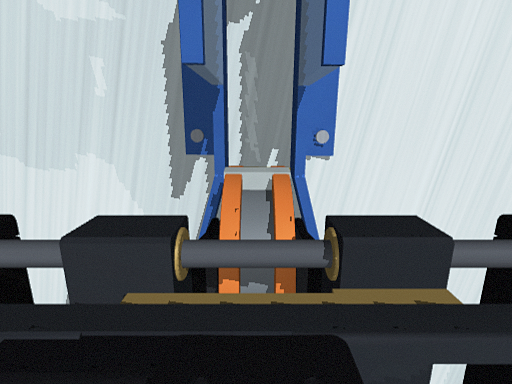

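View pics/e_s.png

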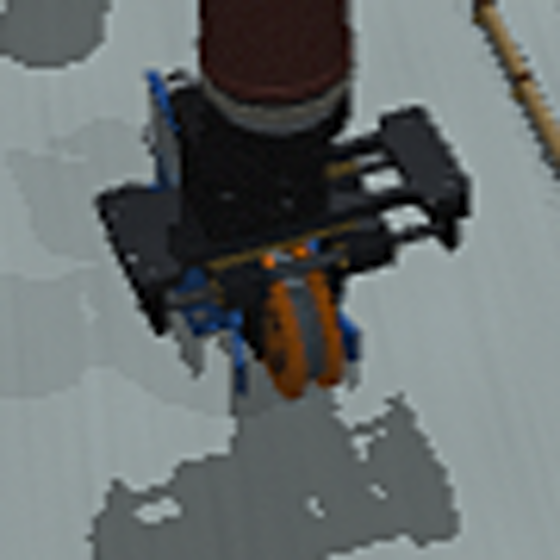

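move_arm([
  {"linear": [-1.6,8,-0.7],"delta_rot": [0,0,0],"fingers": 33.7},
  {"linear": [-3.2,16,-0.7],"delta_rot": [0,0,0],"fingers": 33.7},
  {"linear": [-4.4,21.5,0.4],"delta_rot": [0,0,0],"fingers": 33.7},
  {"linear": [-5.6,27.4,1.2],"delta_rot": [0,0,0],"fingers": 33.7},
  {"linear": [-6.8,33.3,1.3],"delta_rot": [0,0,0],"fingers": 33.7},
  {"linear": [-8,39,1.2],"delta_rot": [0,0,0],"fingers": 33.7},
  {"linear": [-9.2,45,0.4],"delta_rot": [0,0,0],"fingers": 33.7},
  {"linear": [-10.5,51,-0.7],"delta_rot": [0,0,0],"fingers": 33.7},
  {"linear": [-12,57.7,-0.7],"delta_rot": [0,0,0],"fingers": 33.7},
  {"linear": [-12,57.7,-0.7],"delta_rot": [0,0,0],"fingers": 33.7},
])

```text
time_s: 8.8
ee_pos: [523.0, 77.9, 45.0]
tcp_rot: [0.629, 0.778, 0.0, -0.0]
ft_force: [0.7, 0.5, -2.3]
finger_gap: 33.5
```

```bash
python3 look.py f x
```

```text
8.8 [522.96  77.93  45.02] [ 0.71  0.53 -2.27] [ 0.058 -0.028 -0.052] 33.549 [ 6.289e-01  7.775e-01  1.000e-04 -2.000e-04]
```

View pics/f_w.png

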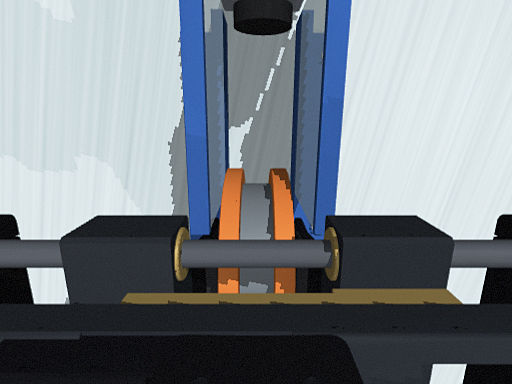

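View pics/f_s.png

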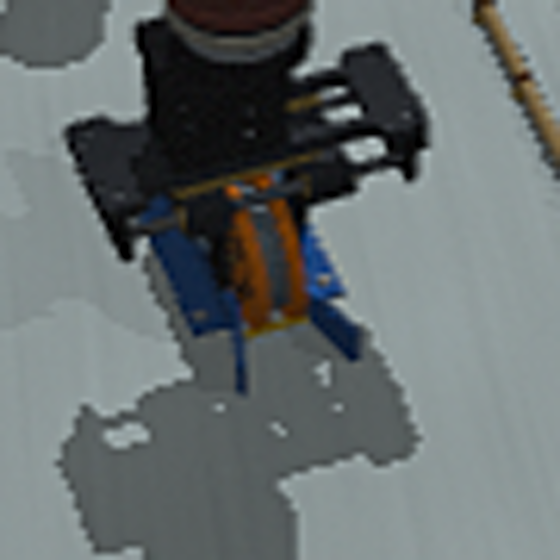

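View pics/f_t.png

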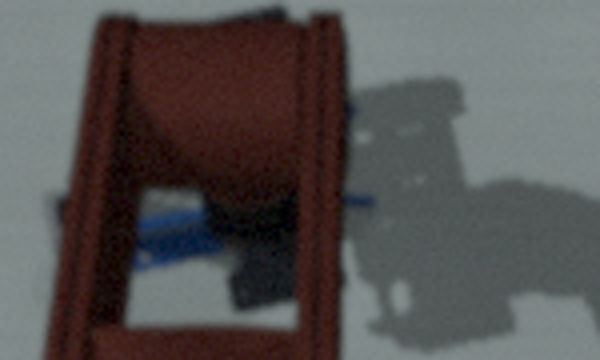

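move_arm([
  {"linear": [0,0,0],"delta_rot": [0,0,0],"fingers": 36},
  {"linear": [0,0,0],"delta_rot": [0,0,0],"fingers": 45},
  {"linear": [0,0,0],"delta_rot": [0,0,0],"fingers": 56},
  {"linear": [0,0,0],"delta_rot": [0,0,0],"fingers": 60},
  {"linear": [0,0,20],"delta_rot": [0,0,0],"fingers": 60},
  {"linear": [0,0,50],"delta_rot": [0,0,0],"fingers": 60},
  {"linear": [0,0,85],"delta_rot": [0,0,0],"fingers": 60},
  {"linear": [0,0,85],"delta_rot": [0,0,0],"fingers": 60},
  {"linear": [12.9,-60.6,110],"delta_rot": [0,0,0],"fingers": 30},
  {"linear": [12.9,-60.6,110],"delta_rot": [0,0,0],"fingers": 0},
])

```text
time_s: 10.2
ee_pos: [537.4, 14.0, 156.3]
tcp_rot: [0.63, 0.776, 0.0, 0.001]
ft_force: [0.4, 0.4, -0.3]
finger_gap: 47.4
```

```bash
python3 look.py g x
```

```text
10.2 [537.42  14.02 156.34] [ 0.42  0.36 -0.27] [-0.06   0.001  0.015] 47.433 [6.302e-01 7.764e-01 3.000e-04 1.400e-03]
```

View pics/g_w.png

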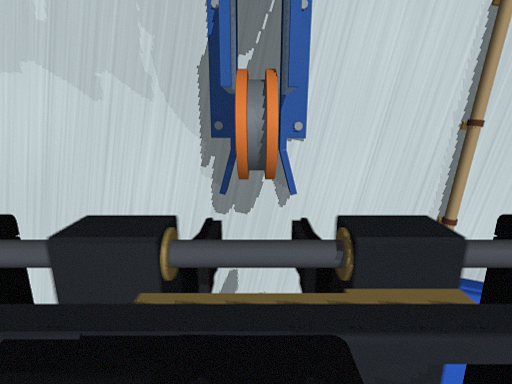

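View pics/g_s.png

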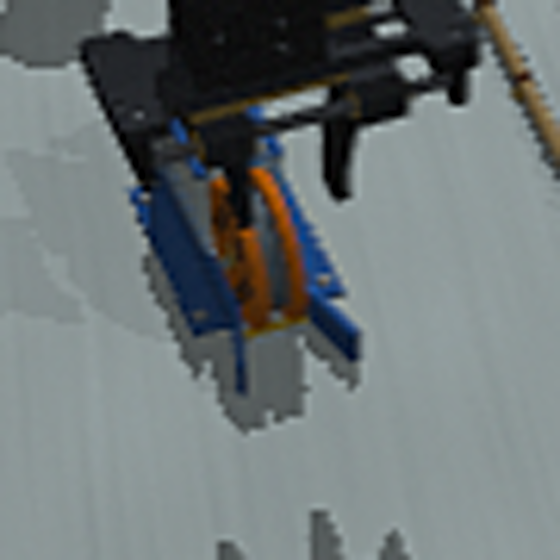

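```bash
python3 - <<'E'
from rig import arm
from h import *
s=arm.state();d=arm.snapshot("wrist");o,Rm=wristpose(s,d)
u=np.array([-.208,.978,0]);O=np.array([528.5,53.5,0])
for x in(15,20,25,30,35):
    t=np.linspace(0,2*np.pi,720)
    P=[O+u*(x+45*np.cos(a))+np.array([0,0,45+45*np.sin(a)]) for a in t]
    q=np.array([proj(d,p,o,Rm) for p in P]);print(x,q.min(0).round(1),q.max(0).round(1))
print("sill",proj(d,O+[0,0,2.5],o,Rm))
E
```

```text
15 [258.5  80.6] [259.1 189.6]
20 [258.5  73.9] [259.1 183.9]
25 [258.5  67.1] [259.1 178.2]
30 [258.5  60.2] [259.1 172.4]
35 [258.5  53.2] [259.1 166.6]
sill [258.48757837 149.445325  ]
```

move_arm([
  {"linear": [0,0,0],"delta_rot": [0,0,0],"fingers": 0},
  {"linear": [0,0,0],"delta_rot": [0,0,0],"fingers": 0},
  {"linear": [0,0,0],"delta_rot": [0,0,0],"fingers": 0},
  {"linear": [0,0,-40],"delta_rot": [0,0,0],"fingers": 0},
  {"linear": [0,0,-80],"delta_rot": [0,0,0],"fingers": 0},
  {"linear": [0,0,-105],"delta_rot": [0,0,0],"fingers": 0},
  {"linear": [0,0,-105],"delta_rot": [0,0,0],"fingers": 0},
  {"linear": [0,0,-105],"delta_rot": [0,0,0],"fingers": 0},
])

```text
time_s: 11.4
ee_pos: [536.9, 16.7, 51.4]
tcp_rot: [0.629, 0.777, 0.0, 0.001]
ft_force: [-0.2, -0.5, 0.6]
finger_gap: 0.3
```

```bash
python3 look.py i x
```

```text
11.4 [536.94  16.68  51.45] [-0.19 -0.46  0.57] [-0.049  0.058 -0.024] 0.317 [6.290e-01 7.774e-01 4.000e-04 6.000e-04]
```

View pics/i_w.png

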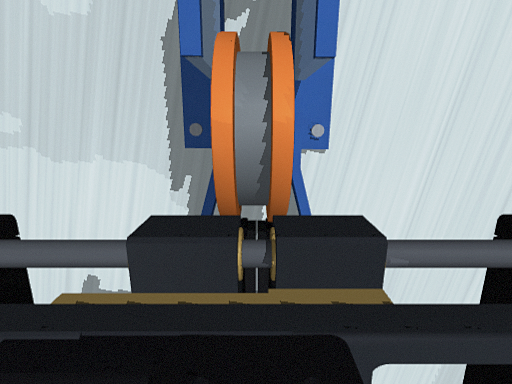

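View pics/i_s.png

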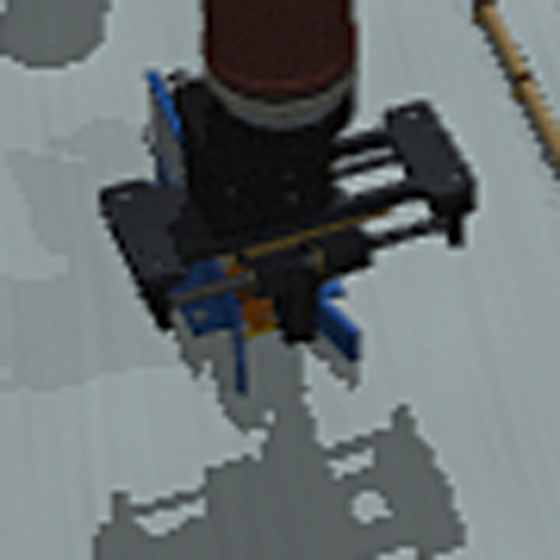

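move_arm([
  {"linear": [-0.8,4,0],"delta_rot": [0,0,0],"fingers": 0},
  {"linear": [-1.7,8,0],"delta_rot": [0,0,0],"fingers": 0},
  {"linear": [-2.5,12,0],"delta_rot": [0,0,0],"fingers": 0},
  {"linear": [-3.4,16,0],"delta_rot": [0,0,0],"fingers": 0},
  {"linear": [-4.2,20,0],"delta_rot": [0,0,0],"fingers": 0},
  {"linear": [-5.1,24,0],"delta_rot": [0,0,0],"fingers": 0},
  {"linear": [-5.9,28,0],"delta_rot": [0,0,0],"fingers": 0},
  {"linear": [-6.8,32,0],"delta_rot": [0,0,0],"fingers": 0},
  {"linear": [-7.6,36,0],"delta_rot": [0,0,0],"fingers": 0},
  {"linear": [-8.5,40,0],"delta_rot": [0,0,0],"fingers": 0},
])

```text
time_s: 12.8
ee_pos: [527.5, 56.9, 50.3]
tcp_rot: [0.629, 0.777, -0.0, -0.0]
ft_force: [-0.3, 0.3, -0.0]
finger_gap: 0.7
```

```bash
python3 look.py j x
```

```text
12.8 [527.52  56.95  50.33] [-0.28  0.26 -0.05] [-0.061  0.036 -0.055] 0.71 [ 0.6291  0.7773 -0.     -0.    ]
```

View pics/j_w.png

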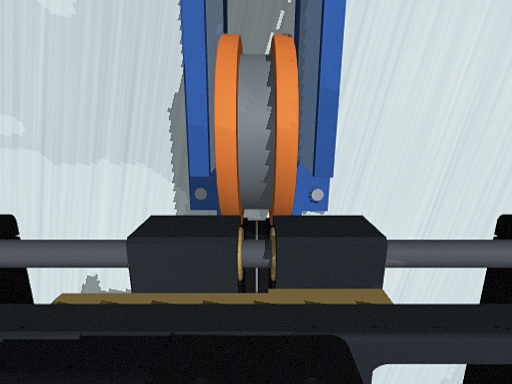

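move_arm([
  {"linear": [-0.4,2,0],"delta_rot": [0,0,0],"fingers": 0},
  {"linear": [-0.8,4,0],"delta_rot": [0,0,0],"fingers": 0},
  {"linear": [-1.3,6,0],"delta_rot": [0,0,0],"fingers": 0},
  {"linear": [-1.7,8,0],"delta_rot": [0,0,0],"fingers": 0},
  {"linear": [-2.1,10,0],"delta_rot": [0,0,0],"fingers": 0},
  {"linear": [-2.1,10,0],"delta_rot": [0,0,0],"fingers": 0},
])

```text
time_s: 13.7
ee_pos: [525.4, 66.8, 50.3]
tcp_rot: [0.629, 0.777, 0.0, -0.0]
ft_force: [0.1, 0.4, 0.4]
finger_gap: 0.5
```

```bash
python3 look.py k x
```

```text
13.7 [525.43  66.84  50.33] [0.11 0.43 0.39] [-0.009  0.044 -0.064] 0.476 [ 0.629   0.7774  0.     -0.    ]
```

View pics/k_w.png

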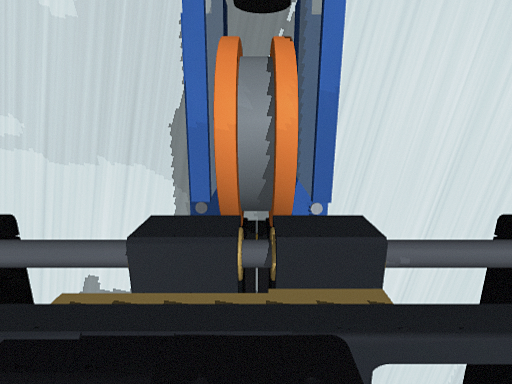

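```bash
cat > hub.py <<'E'
from rig import arm
from h import *
s=arm.state();d=arm.snapshot("wrist");o,Rm=wristpose(s,d)
u=np.array([-.208,.978,0]);O=np.array([528.5,53.5,0]);t=np.linspace(0,2*np.pi,720)
print("tcp along",(s["ee_pos"]-O)@u,"F along",s["ft_force"]@u)
for x in np.arange(50,100,4):
    q=np.array([proj(d,O+u*(x+45*np.cos(a))+np.array([0,0,45+45*np.sin(a)]),o,Rm) for a in t]);print(x,q.min(0)[1].round(1))
E
python3 hub.py
```

```text
tcp along 13.511373419327338 F along 0.15667743656997382
50 88.9
54 79.9
58 70.7
62 61.3
66 51.7
70 41.8
74 31.7
78 21.4
82 10.8
86 0.0
90 -11.1
94 -22.5
98 -34.1
```

move_arm([
  {"linear": [-0.2,1,0],"delta_rot": [0,0,0],"fingers": 0},
  {"linear": [-0.4,2,0],"delta_rot": [0,0,0],"fingers": 0},
  {"linear": [-0.6,3,0],"delta_rot": [0,0,0],"fingers": 0},
  {"linear": [-0.8,4,0],"delta_rot": [0,0,0],"fingers": 0},
  {"linear": [-1.1,5,0],"delta_rot": [0,0,0],"fingers": 0},
  {"linear": [-1.3,6,0],"delta_rot": [0,0,0],"fingers": 0},
  {"linear": [-1.3,6,0],"delta_rot": [0,0,0],"fingers": 0},
])

```text
time_s: 14.78
ee_pos: [524.1, 72.8, 50.3]
tcp_rot: [0.629, 0.777, 0.0, -0.0]
ft_force: [0.1, 0.1, 0.4]
finger_gap: 0.6
```

```bash
python3 look.py l x;python3 hub.py
```

```text
14.775 [524.14  72.81  50.33] [0.07 0.06 0.37] [-0.066  0.07   0.012] 0.596 [ 0.6291  0.7774  0.     -0.    ]
tcp along 19.66795458825694 F along -0.08772910470903196
50 102.3
54 93.6
58 84.8
62 75.7
66 66.4
70 56.9
74 47.2
78 37.2
82 27.0
86 16.6
90 5.9
94 -5.1
98 -16.3
```

View pics/l_w.png

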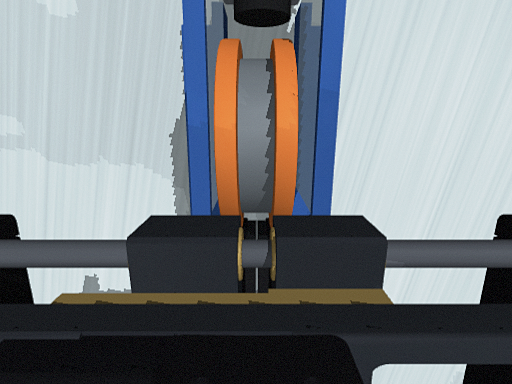

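```bash
python3 - <<'E'
from rig import arm
from h import *
import cv2
s=arm.state();d=arm.snapshot("wrist");o,Rm=wristpose(s,d)
u=np.array([-.208,.978,0]);O=np.array([528.5,53.5,0]);l=np.array([-.978,-.208,0])
for x in range(124,142,2):
    q=np.array([proj(d,O+u*x+l*13*np.cos(a)+np.array([0,0,45+13*np.sin(a)]),o,Rm) for a in np.linspace(0,6.28,90)])
    print(x,q.min(0).round(1),q.max(0).round(1))
cv2.imwrite("pics/pad.png",cv2.resize(d["image"][0:60,205:320],None,fx=6,fy=6,interpolation=cv2.INTER_CUBIC))
E
```

```text
124 [230.9  29.8] [286.5  44.5]
126 [230.8  24.6] [286.6  40.2]
128 [230.7  19.4] [286.7  35.9]
130 [230.6  14.1] [286.8  31.5]
132 [230.5   8.7] [286.9  27.2]
134 [230.4   3.4] [287.   22.8]
136 [230.3  -2. ] [287.1  18.3]
138 [230.2  -7.5] [287.3  13.9]
140 [230.1 -13. ] [287.4   9.4]
```

View pics/pad.png

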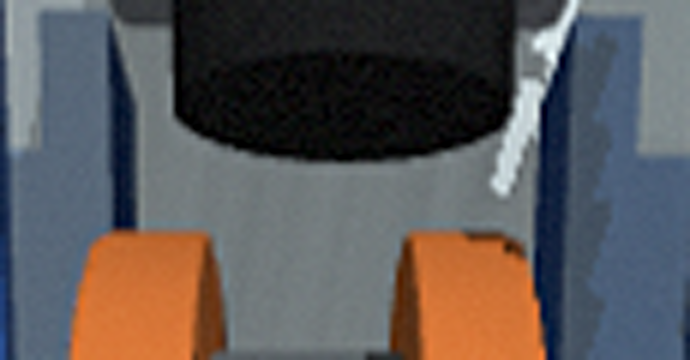

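move_arm([
  {"linear": [-0.2,1,0],"delta_rot": [0,0,0],"fingers": 0},
  {"linear": [-0.4,2,0],"delta_rot": [0,0,0],"fingers": 0},
  {"linear": [-0.6,3,0],"delta_rot": [0,0,0],"fingers": 0},
  {"linear": [-0.8,4,0],"delta_rot": [0,0,0],"fingers": 0},
  {"linear": [-1.1,5,0],"delta_rot": [0,0,0],"fingers": 0},
  {"linear": [-1.4,6.5,0],"delta_rot": [0,0,0],"fingers": 0},
  {"linear": [-1.4,6.5,0],"delta_rot": [0,0,0],"fingers": 0},
])

```text
time_s: 15.9
ee_pos: [522.7, 79.3, 50.3]
tcp_rot: [0.629, 0.777, 0.0, -0.0]
ft_force: [0.2, 0.7, 0.2]
finger_gap: 0.3
```

```bash
python3 look.py m;python3 - <<'E'
import cv2
cv2.imwrite("pics/m2.png",cv2.resize(cv2.imread("pics/m_w.png")[0:120,195:330],None,fx=5,fy=5))
E
python3 hub.py
```

```text
15.9 [522.72  79.32  50.32] [0.22 0.72 0.2 ] [-0.066  0.081  0.003] 0.34 [ 0.629   0.7774  0.     -0.    ]
tcp along 26.390505903304778 F along -0.4429694715555448
50 116.5
54 108.1
58 99.6
62 90.8
66 81.9
70 72.7
74 63.4
78 53.8
82 44.0
86 34.0
90 23.7
94 13.2
98 2.4
```

View pics/m2.png

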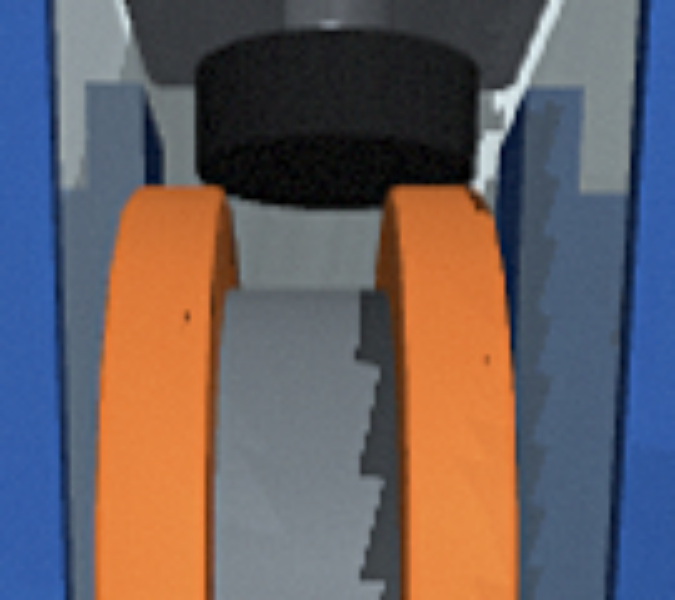

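move_arm([
  {"linear": [-0.1,0.5,0],"delta_rot": [0,0,0],"fingers": 0},
  {"linear": [-0.2,1,0],"delta_rot": [0,0,0],"fingers": 0},
  {"linear": [-0.2,1,0],"delta_rot": [0,0,0],"fingers": 0},
])

```text
time_s: 16.38
ee_pos: [522.6, 80.2, 50.4]
tcp_rot: [0.629, 0.777, 0.0, 0.0]
ft_force: [-0.3, -0.5, 0.6]
finger_gap: 0.3
```

move_arm([
  {"linear": [-0.1,0.5,0],"delta_rot": [0,0,0],"fingers": 0},
  {"linear": [-0.1,0.5,0],"delta_rot": [0,0,0],"fingers": 0},
])

```text
time_s: 16.62
ee_pos: [522.5, 80.7, 50.4]
tcp_rot: [0.629, 0.777, 0.0, 0.0]
ft_force: [0.3, 0.4, 0.2]
finger_gap: 0.2
```

move_arm([
  {"linear": [-0.1,0.5,0],"delta_rot": [0,0,0],"fingers": 0},
  {"linear": [-0.1,0.5,0],"delta_rot": [0,0,0],"fingers": 0},
])

```text
time_s: 16.88
ee_pos: [522.4, 81.2, 50.3]
tcp_rot: [0.629, 0.777, 0.0, -0.0]
ft_force: [-1.0, 0.3, 0.7]
finger_gap: 0.5
```

move_arm([
  {"linear": [-0.1,0.4,0],"delta_rot": [0,0,0],"fingers": 0},
  {"linear": [-0.1,0.4,0],"delta_rot": [0,0,0],"fingers": 0},
])

```text
time_s: 17.12
ee_pos: [522.3, 81.6, 50.3]
tcp_rot: [0.629, 0.777, 0.0, -0.0]
ft_force: [-0.1, -0.7, -0.5]
finger_gap: 0.6
```

move_arm([
  {"linear": [-0.1,0.4,0],"delta_rot": [0,0,0],"fingers": 0},
  {"linear": [-0.1,0.4,0],"delta_rot": [0,0,0],"fingers": 0},
])

```text
time_s: 17.38
ee_pos: [522.2, 82.0, 50.3]
tcp_rot: [0.629, 0.777, 0.0, -0.0]
ft_force: [-0.3, 0.4, 1.0]
finger_gap: 0.6
```

```bash
python3 look.py n;python3 - <<'E'
import cv2
cv2.imwrite("pics/n2.png",cv2.resize(cv2.imread("pics/n_w.png")[0:120,195:330],None,fx=5,fy=5))
E
python3 hub.py|head -1
```

```text
17.375 [522.17  82.01  50.34] [-0.27  0.42  1.04] [-0.059  0.029  0.009] 0.622 [ 0.6291  0.7773  0.     -0.    ]
tcp along 29.1846278932545 F along 0.5346352380266929
```

View pics/n2.png

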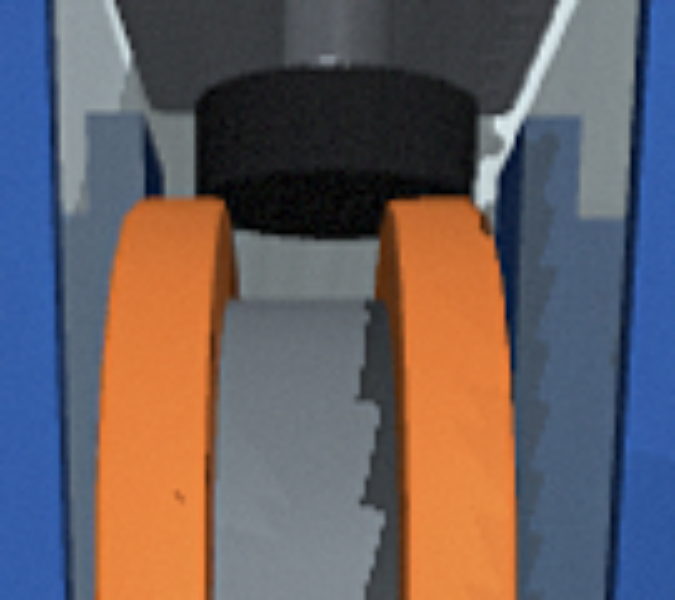

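move_arm([
  {"linear": [-0.1,0.5,0],"delta_rot": [0,0,0],"fingers": 0},
  {"linear": [-0.1,0.5,0],"delta_rot": [0,0,0],"fingers": 0},
])

```text
time_s: 17.73
ee_pos: [522.1, 82.4, 50.4]
tcp_rot: [0.629, 0.777, -0.0, 0.0]
ft_force: [-0.0, -0.4, 0.6]
finger_gap: -0.1
```

move_arm([
  {"linear": [-0.1,0.4,0],"delta_rot": [0,0,0],"fingers": 0},
  {"linear": [-0.1,0.4,0],"delta_rot": [0,0,0],"fingers": 0},
])

```text
time_s: 17.98
ee_pos: [522.1, 82.6, 50.4]
tcp_rot: [0.629, 0.777, -0.0, 0.0]
ft_force: [-0.5, -2.4, 1.0]
finger_gap: 0.5
```

move_arm([
  {"linear": [-0.1,0.4,0],"delta_rot": [0,0,0],"fingers": 0},
  {"linear": [-0.1,0.4,0],"delta_rot": [0,0,0],"fingers": 0},
])

```text
time_s: 18.23
ee_pos: [522.0, 82.8, 50.4]
tcp_rot: [0.629, 0.777, -0.0, 0.0]
ft_force: [1.1, -5.9, -0.6]
finger_gap: 0.4
```

move_arm([
  {"linear": [-0.1,0.3,0],"delta_rot": [0,0,0],"fingers": 0},
  {"linear": [-0.1,0.3,0],"delta_rot": [0,0,0],"fingers": 0},
])

```text
time_s: 18.48
ee_pos: [522.0, 82.8, 50.4]
tcp_rot: [0.629, 0.777, -0.0, 0.001]
ft_force: [1.7, -5.6, 1.0]
finger_gap: 0.4
```

move_arm([
  {"linear": [-0.1,0.3,0],"delta_rot": [0,0,0],"fingers": 0},
  {"linear": [-0.1,0.3,0],"delta_rot": [0,0,0],"fingers": 0},
])

```text
time_s: 18.73
ee_pos: [522.0, 82.9, 50.4]
tcp_rot: [0.629, 0.777, -0.0, 0.001]
ft_force: [1.4, -6.9, -0.1]
finger_gap: 0.1
```

```bash
python3 look.py o;python3 - <<'E'
import cv2
cv2.imwrite("pics/o2.png",cv2.resize(cv2.imread("pics/o_w.png")[0:120,195:330],None,fx=5,fy=5))
E
python3 hub.py|head -1
```

```text
18.725 [521.98  82.88  50.42] [ 1.4  -6.85 -0.14] [-1.28  -0.09   0.023] 0.119 [ 6.291e-01  7.774e-01 -5.000e-04  7.000e-04]
tcp along 30.07627130458085 F along -7.6143627578594675
```

View pics/o2.png

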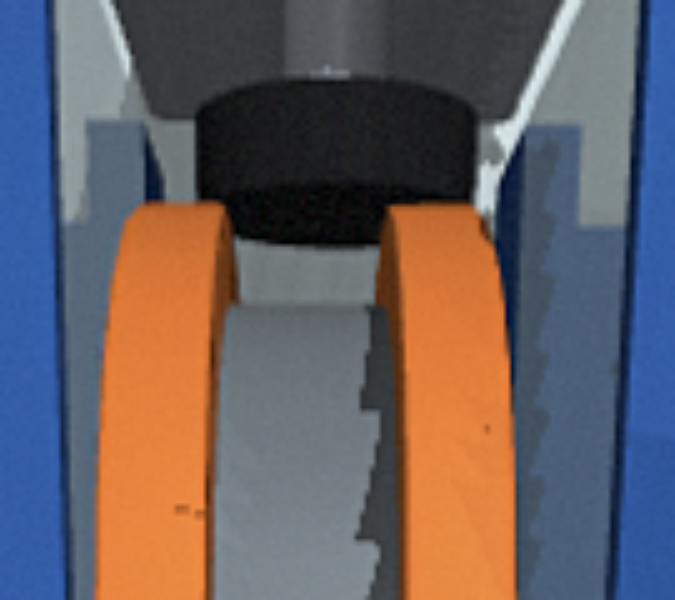

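move_arm([
  {"linear": [-0.1,0.3,0],"delta_rot": [0,0,0],"fingers": 0},
  {"linear": [-0.1,0.6,0],"delta_rot": [0,0,0],"fingers": 0},
  {"linear": [-0.1,0.6,0],"delta_rot": [0,0,0],"fingers": 0},
])

```text
time_s: 19.2
ee_pos: [522.0, 83.0, 50.4]
tcp_rot: [0.629, 0.777, -0.001, 0.001]
ft_force: [1.6, -9.3, 0.5]
finger_gap: 0.8
```

move_arm([
  {"linear": [-0.1,0.3,0],"delta_rot": [0,0,0],"fingers": 0},
  {"linear": [-0.1,0.5,0],"delta_rot": [0,0,0],"fingers": 0},
  {"linear": [-0.1,0.5,0],"delta_rot": [0,0,0],"fingers": 0},
  {"linear": [-0.1,0.5,0],"delta_rot": [0,0,0],"fingers": 0},
])

```text
time_s: 19.7
ee_pos: [522.0, 83.0, 50.4]
tcp_rot: [0.629, 0.777, -0.001, 0.001]
ft_force: [0.3, -11.3, -0.9]
finger_gap: 0.2
```

Hold for over a second.

move_arm([
  {"linear": [0,0.2,0],"delta_rot": [0,0,0],"fingers": 0},
  {"linear": [0,0.2,0],"delta_rot": [0,0,0],"fingers": 0},
  {"linear": [0,0.2,0],"delta_rot": [0,0,0],"fingers": 0},
  {"linear": [0,0.2,0],"delta_rot": [0,0,0],"fingers": 0},
  {"linear": [0,0.2,0],"delta_rot": [0,0,0],"fingers": 0},
  {"linear": [0,0.2,0],"delta_rot": [0,0,0],"fingers": 0},
  {"linear": [0,0.2,0],"delta_rot": [0,0,0],"fingers": 0},
  {"linear": [0,0.2,0],"delta_rot": [0,0,0],"fingers": 0},
  {"linear": [0,0.2,0],"delta_rot": [0,0,0],"fingers": 0},
  {"linear": [0,0.2,0],"delta_rot": [0,0,0],"fingers": 0},
])

```text
time_s: 20.95
ee_pos: [522.0, 83.0, 50.5]
tcp_rot: [0.629, 0.777, -0.001, 0.001]
ft_force: [1.0, -11.6, -0.5]
finger_gap: 0.7
```

move_arm([
  {"linear": [0.3,-1.5,0],"delta_rot": [0,0,0],"fingers": 0},
  {"linear": [0.6,-3,0],"delta_rot": [0,0,0],"fingers": 0},
  {"linear": [1.3,-6,0],"delta_rot": [0,0,0],"fingers": 0},
  {"linear": [3.2,-15,0],"delta_rot": [0,0,0],"fingers": 0},
  {"linear": [5.3,-25,0],"delta_rot": [0,0,0],"fingers": 0},
  {"linear": [5.3,-25,30],"delta_rot": [0,0,0],"fingers": 0},
  {"linear": [7,-33,80],"delta_rot": [0,0,0],"fingers": 0},
  {"linear": [10,-47,130],"delta_rot": [0,0,0],"fingers": 0},
  {"linear": [10,-47,150],"delta_rot": [0,0,0],"fingers": 0},
  {"linear": [10,-47,150],"delta_rot": [0,0,0],"fingers": 0},
])

```text
time_s: 22.2
ee_pos: [532.9, 37.5, 202.5]
tcp_rot: [0.629, 0.777, 0.001, 0.002]
ft_force: [0.7, -0.4, -0.9]
finger_gap: 0.8
```

```bash
python3 look.py p x
```

```text
22.2 [532.93  37.5  202.49] [ 0.7  -0.41 -0.92] [-0.086  0.056 -0.023] 0.841 [0.6294 0.7771 0.0013 0.0018]
```

View pics/p_w.png

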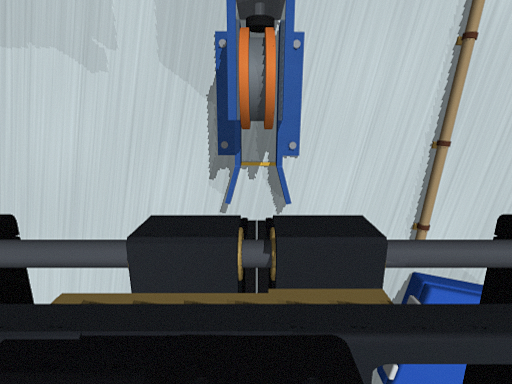

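View pics/p_s.png

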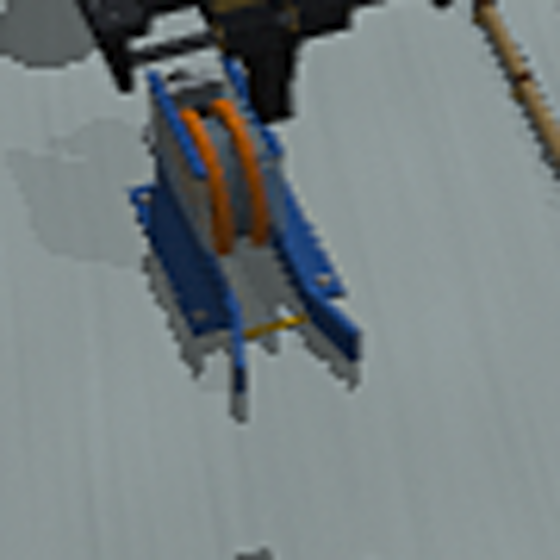

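move_arm([
  {"linear": [0,0,0],"delta_rot": [0,0,0],"fingers": 0},
  {"linear": [0,0,0],"delta_rot": [0,0,0],"fingers": 0},
  {"linear": [0,0,0],"delta_rot": [0,0,0],"fingers": 0},
  {"linear": [0,0,0],"delta_rot": [0,0,0],"fingers": 0},
  {"linear": [0,0,0],"delta_rot": [0,0,0],"fingers": 0},
  {"linear": [0,0,0],"delta_rot": [0,0,0],"fingers": 0},
  {"linear": [0,0,0],"delta_rot": [0,0,0],"fingers": 0},
  {"linear": [0,0,0],"delta_rot": [0,0,0],"fingers": 0},
])

```text
time_s: 23.35
ee_pos: [531.5, 38.2, 200.4]
tcp_rot: [0.629, 0.777, 0.0, 0.0]
ft_force: [-0.4, 0.3, 0.2]
finger_gap: 0.5
```

```bash
python3 look.py q x; python3 - <<'E'
import cv2,numpy as np
a=cv2.imread("pics/p_s.png");b=cv2.imread("pics/q_s.png")
cv2.imwrite("pics/pq.png",np.hstack([a[:350,100:400],b[:350,100:400]]))
def m(i):
    h=cv2.cvtColor(i,cv2.COLOR_BGR2HSV);k=cv2.inRange(h,(5,120,80),(20,255,255));y,x=np.nonzero(k);return x.mean(),y.mean(),len(x)
print(m(a),m(b))
E
```

```text
23.35 [531.49  38.17 200.37] [-0.38  0.33  0.2 ] [-0.113  0.023  0.038] 0.494 [0.6291 0.7773 0.     0.    ]
(np.float64(279.47911051212935), np.float64(144.6929469901168), 4452) (np.float64(279.91854693140795), np.float64(144.60785198555956), 4432)
```

View pics/pq.png

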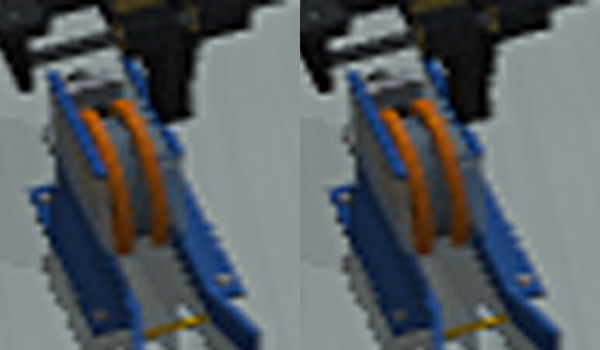

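The wheel is at rest and standing between the walls beyond the sill.

```bash
python3 -c "
from rig import arm
print(arm.finish_job())"
```

```text
the job is handed in; nothing more can be done
None
```

The sheave is standing in the berth, bedded against the rubber pad and released. The job was handed in at about 23.5 s, and the interface gave no verdict.

- **Rolling:** I pinched the axle ends lightly, with the fingers commanded to 33.7 mm. I rolled the sheave about 141 mm along the shelf and over the sill, to about 24–25 mm past it. The white mark turned forward as it rolled and then went out of the wrist camera's sight. The distance rolled puts it about 3.1 rad round, near the bottom. A white spot low on the back of the wheel in the side picture agrees with that.
- **Bedding:** I let go and pushed from behind with closed fingers until the wheel met the pad, with the hub about 87 mm past the sill. That agrees with the pad position I estimated from a picture beforehand. I raised the push in small steps and held it at about 11.5 N for 1.25 s; the highest reading was 11.6 N. Forces were only read at the end of each move.
- **Last checks:** Two side pictures more than 1 s apart show the wheel upright and still between the walls, and the gripper clear of it at 200 mm height. The force on the tool was near zero. I kept clear of the other things on the shelf but did not measure their positions again.

The vertical force reading drifted to about −3 N during the rolling, against +3 N at the grasp. I could not tell whether that was drift or the wheel being slightly unloaded. The mark showed it kept turning on the shelf. After that it was out of sight over the sill, and nothing suggested it was lifted.

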